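Load the capped reagent bottles into their holders

TASK

Pick out the four capped bottles and stand each one upright in the dark holder whose recess matches its own shape and size: big round, small round, big square, small square, each set fully down on the floor of the recess. Keep the bottles upright on the way, and leave the open cup and the open tub standing where they are.

Things in the scene. Friction and masses are not known exactly. Their poses are not given: they have to be found in the camera images.
- big_round_center (a point): Centre (half-way up, 41 mm above its underside) of the big round bottle: loose, upright, closed, white plastic with a round grey screw cap; body 58 mm in diameter, straight-sided up to 62 mm; cap 44 mm in diameter on top; 82 mm tall in all. z is up. Mass about 180 g.
- small_round_center (a point): Centre (half-way up, 33 mm above its underside) of the small round bottle: loose, upright, closed, white plastic with a round grey screw cap; body 38 mm in diameter, straight-sided up to 50 mm; cap 28 mm in diameter on top; 66 mm tall in all. z is up. Mass about 65 g.
- big_square_center (a point): Centre (half-way up, 41 mm above its underside) of the big square bottle: loose, upright, closed, white plastic with a round grey screw cap; body 54 x 54 mm, square seen from above, sides along its x and y, straight-sided up to 62 mm; cap 44 mm in diameter on top; 82 mm tall in all. z is up. Mass about 180 g.
- small_square_center (a point): Centre (half-way up, 33 mm above its underside) of the small square bottle: loose, upright, closed, white plastic with a round grey screw cap; body 34 x 34 mm, square seen from above, sides along its x and y, straight-sided up to 50 mm; cap 28 mm in diameter on top; 66 mm tall in all. z is up. Mass about 65 g.
- holder_big_round: Dark metal holder for the big round bottle, fixed to the bench: a square block 96 x 96 x 12 mm with one blind, grey-lined recess in the middle of its top, round, 76 mm across, 9 mm deep (its floor is 3 mm above the bench, so the rim stands 9 mm above that floor). Origin: centre of the block's underside, on the bench; x and y along the block's sides, z up.
- holder_small_round: Dark metal holder for the small round bottle, fixed to the bench: a square block 76 x 76 x 12 mm with one blind, grey-lined recess in the middle of its top, round, 56 mm across, 9 mm deep (its floor is 3 mm above the bench, so the rim stands 9 mm above that floor). Origin: centre of the block's underside, on the bench; x and y along the block's sides, z up.
- holder_big_square: Dark metal holder for the big square bottle, fixed to the bench: a square block 96 x 96 x 12 mm with one blind, grey-lined recess in the middle of its top, square, 72 x 72 mm, 9 mm deep (its floor is 3 mm above the bench, so the rim stands 9 mm above that floor). Origin: centre of the block's underside, on the bench; x and y along the block's sides and the recess's sides, z up.
- holder_small_square: Dark metal holder for the small square bottle, fixed to the bench: a square block 76 x 76 x 12 mm with one blind, grey-lined recess in the middle of its top, square, 52 x 52 mm, 9 mm deep (its floor is 3 mm above the bench, so the rim stands 9 mm above that floor). Origin: centre of the block's underside, on the bench; x and y along the block's sides and the recess's sides, z up.
- open_cup_center (a point): Centre (30 mm above its underside) of an open, empty, round white plastic cup without cap, 50 mm across the mouth, 60 mm tall, loose. Not part of the job: leave it standing where it is.
- open_tub_center (a point): Centre (27.5 mm above its underside) of an open, empty, square white plastic tub without cap, 48 x 48 mm, 55 mm tall, loose. Not part of the job: leave it standing where it is.
Not all that is in view belongs to the job. Leave any red look-alike of the part that bears small_round_center alone. What is shaped like the holder_big_round but orange is not meant.

How it is judged:
By the outcome, as a careful person would: the job done as asked, in the order asked, and still so for the second after the job is handed in, with the robot touching nothing.
It also fails if it takes over 112 s, if anything falls off the work surface, if the arm or the gripper's body presses on something with over 40 N, if the wrist force passes 120 N, or if a joint passes its speed limit or range.

ROBOT

A 6-joint arm with a two-finger parallel gripper is mounted at the origin on the work surface. World frame = base frame: x ahead of the robot, y to its left, z up, the work surface at z = 0. Lengths are in m, angles in rad, forces in N, time in s.
With the tool pointing down it reaches from about 0.35 to 0.85 m from the base axis. Payload 8.1 kg.
Tool frame: the origin (TCP) lies on the centre line of the jaws, within the pads' length; the fingertips stand 14 mm ahead of it and the grasp point (between the pads) lies 5 mm behind it; z points along the fingers, y is the direction in which the jaws open and shut (so a half turn about z gives the same grasp; the last joint's range is limited). The gripper opens to 93 mm and grips with 3 to 60 N. Pads are 15 mm wide; open, the fingers measure 128 mm over their backs; the gripper's body (75 mm by 188 mm) begins 65 mm behind the grasp point.
Start: joints at [1.252, 0.13, 1.488, -0, 1.523, -0.085], TCP at [0.139, 0.584, 0.233] pointing down, gripper open.
Joint ranges: [-2.96, 2.96], [-0.89, 2.26], [0.02, 2.5], [-1.34, 4.48], [0, 2.73], [-2.66, 2.66]. Speed limits (rad/s): [2.39, 2.39, 2.79, 3.14, 3.14, 3.14].

INTERFACE

Orientations are given as a rotation vector (axis times angle).
In Python, from plant import robot gives the robot as it stands.
- The arm moves only by the tool jog_arm, never from a script. Its argument "steps" is a list of rows, each a list of 7 numbers: the closure, from 0 (fully open) to 1 (shut), then the shift along the tool's x, y, z in m, then the turn, a rotation vector about the tool's x, y, z in rad. In form: [[jaw, tx, ty, tz, rx, ry, rz], ...]. A call has 1 to 5 rows; each row is the pose to reach, as a shift and turn from the pose measured when the call began, along the tool's axes at that moment; what a row does not reach only later rows make up. A row lasts 1/8 s, in which the tool goes at most 62.5 mm and 10.7 degrees, less where a joint would pass 70% of its speed; a pose out of reach is approached as far as the arm can. A call with a gripper value outside its range is refused whole. The fingers move at their own pace and stop on an object; "force" is the grip in N (left out, the last holds). Time passes only in rows, so rows that repeat a pose let the fingers close. It gives the time, the measured TCP pose, the force and the opening at its end, in the units of the state.
- robot.read_state(): the state, without advancing time (a new reading comes with each control period).
- robot.read_camera(name): name is "side" or "top" or "wrist"; returns a dict with "image" (400x640x3 uint8, red, green, blue), "mtx" (3x3 intrinsics, pixels), "D" ([k1, k2, p1, p2, k3] as OpenCV has them; the pictures are not rectified), "extrinsics" (4x4, takes a point from camera to world coordinates); the wrist camera has in their place "tool_from_camera" (4x4, takes a point from camera to tool coordinates, whose origin is the TCP and whose axes are the flange's). Camera axes: x right, y down, z forward; pixel columns grow to the right and rows downward; lengths in m; the calibration is good to about 2 mm. A picture is of the moment at which its call begins: read the wrist's pose just before it. There is no depth.
- robot.close_job(): hands the job in, once; it reports no verdict.
The state is a dict: "t": time; "q": joint angles; "dq": joint speeds; "joint_torque": joint torques, N m; "tool_pos": TCP position; "orientation": TCP orientation; "force": force on the tool from outside, world axes, zero at the start; "wrist_torque": the same for the moment, N m; "opening": finger opening in m.
Only numpy, scipy, OpenCV 4.12 (cv2) and the standard library are available. Lean on these libraries where they do the work, as an engineer would, in place of code of your own. Each camera call takes 0.05 s, during which the arm holds its last target.

## Working session

There is one attempt and no reset: what is moved stays moved. The work goes in short steps, Python scripts to look and compute and a tool call to move; the robot and the scene stay as the last step left them, time stands still between calls to the robot, and variables do not carry over. Pictures are saved under pics/ and viewed, and the job is handed in when it is done.

Besides the shell and the picture viewer there is one more tool, called after "Request:" in YAML: its name, and indented under it one key for each argument. jog_arm: Moves the arm, as the interface text tells. Its arguments: {"type":"object","properties":{"steps":{"type":"array"},"force":{"type":"number"}},"required":["steps"]}

```bash
mkdir -p pics; ls
python3 - <<'E'
from plant import robot
import cv2,json
s=robot.read_state(); print(s)
for n in ["top","side","wrist"]:
    c=robot.read_camera(n); cv2.imwrite(f"pics/{n}0.png",c["image"][:,:,::-1])
    print(n,{k:v for k,v in c.items() if k!="image"})
E
```

```text
pics
{'t': 0.0, 'q': array([ 1.25162830e+00,  1.31147159e-01,  1.48926912e+00,  1.43444202e-05,
        1.52299325e+00, -8.53907054e-02]), 'dq': array([ 0.00101042, -0.00133914,  0.00157865, -0.00087788, -0.00132925,
        0.0010377 ]), 'joint_torque': array([ 1.68454742e-03, -5.59844649e+01, -4.91760814e+01,  7.71595328e-02,
        3.55757517e-02, -1.56729816e-04]), 'tool_pos': array([0.13879054, 0.58317386, 0.23160137]), 'orientation': array([-3.66337658e-01, -3.11977753e+00,  2.79088942e-03]), 'force': array([ 0.04764924,  0.17355589, -0.46137203]), 'wrist_torque': array([ 0.00957038, -0.02277415, -0.04155812]), 'opening': 0.09323123813759472}
top {'mtx': array([[378.37129928,   0.        , 320.71603512],
       [  0.        , 378.37129928, 195.40752919],
       [  0.        ,   0.        ,   1.        ]]), 'D': array([0.02431319, 0.        , 0.        , 0.        , 0.        ]), 'extrinsics': array([[-0.00269342, -0.98776366,  0.15593493,  0.3430594 ],
       [-0.99944091,  0.0078557 ,  0.03249861, -0.0082628 ],
       [-0.03332592, -0.15576021, -0.98723257,  1.06968873],
    
[... 571 characters left out ...]
1],
       [ 0.00000000e+00,  0.00000000e+00,  0.00000000e+00,
         1.00000000e+00]])}
wrist {'mtx': array([[289.56633768,   0.        , 322.49236725],
       [  0.        , 289.56633768, 202.46537509],
       [  0.        ,   0.        ,   1.        ]]), 'D': array([-0.00422923,  0.        ,  0.        ,  0.        ,  0.        ]), 'tool_from_camera': array([[-1.51205875e-03, -9.66185816e-01, -2.57842358e-01,
         7.13094367e-02],
       [ 9.99998851e-01, -1.48815579e-03, -2.87858052e-04,
        -6.47537084e-04],
       [-1.05585231e-04, -2.57842498e-01,  9.66186957e-01,
        -1.51007997e-01],
       [ 0.00000000e+00,  0.00000000e+00,  0.00000000e+00,
         1.00000000e+00]])}
```

View pics/top0.png

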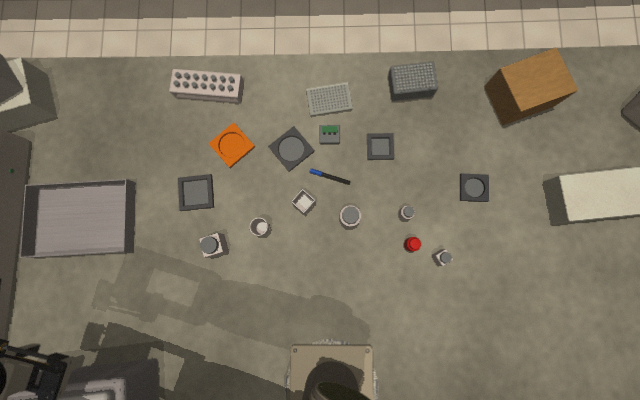

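View pics/side0.png

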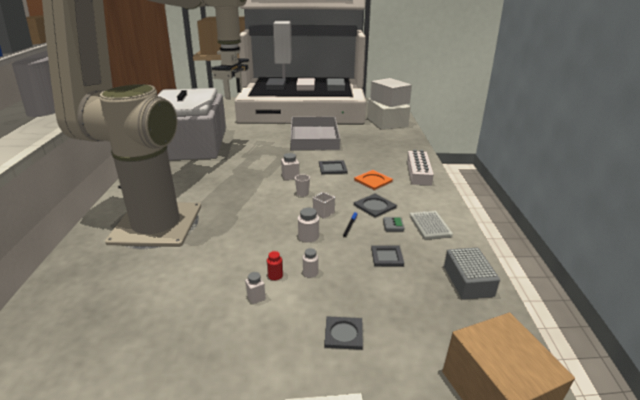

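View pics/wrist0.png

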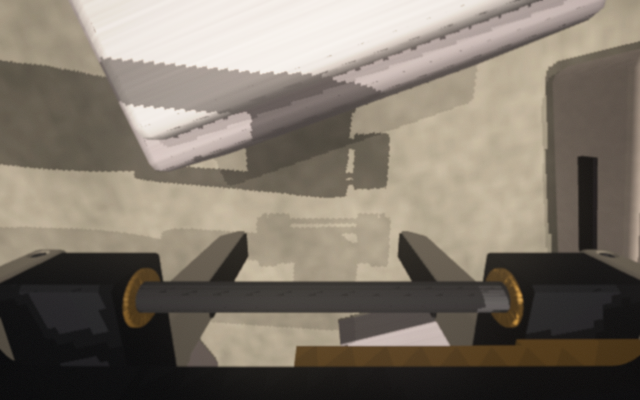

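The top view shows these capped white bottles:
- big square at (210,245)
- big round at (350,216)
- small round at (407,212)
- small square at (444,258)

Things that could be mistaken for them:
- red bottle (413,244), which is a decoy
- open cup (260,227)
- open tub (303,202)

The dark holders:
- big square (196,192)
- big round (291,149)
- small square (380,146)
- small round (474,187)

The orange block at (232,145) is a decoy. Next I'll take close crops to check these.

Run:
```python
import cv2
im=cv2.imread("pics/top0.png")
a=im[120:280,170:340]; cv2.imwrite("pics/cropA.png",cv2.resize(a,None,fx=4.5,fy=3.75*1.0 if 0 else 3.75,interpolation=cv2.INTER_CUBIC) if 0 else cv2.resize(im[120:270,170:340],None,fx=4,fy=4,interpolation=cv2.INTER_CUBIC))
cv2.imwrite("pics/cropB.png",cv2.resize(im[130:270,335:500],None,fx=4,fy=4,interpolation=cv2.INTER_CUBIC))
```

```text
(no output)
```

View pics/cropA.png

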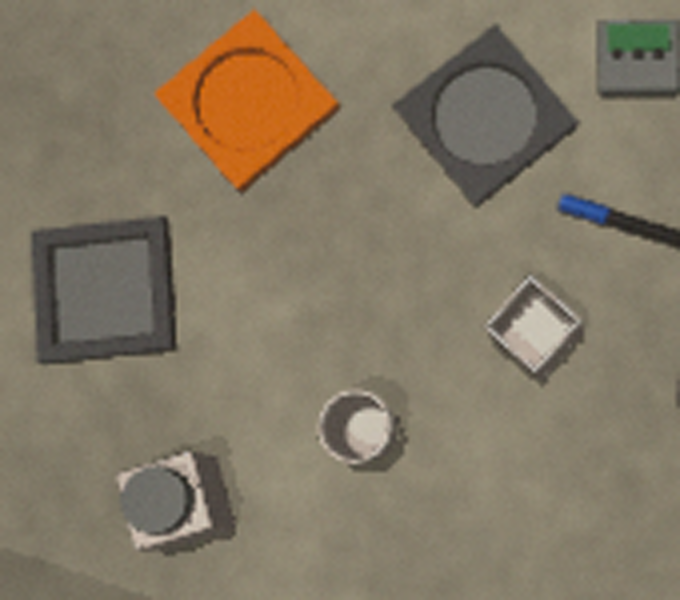

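View pics/cropB.png

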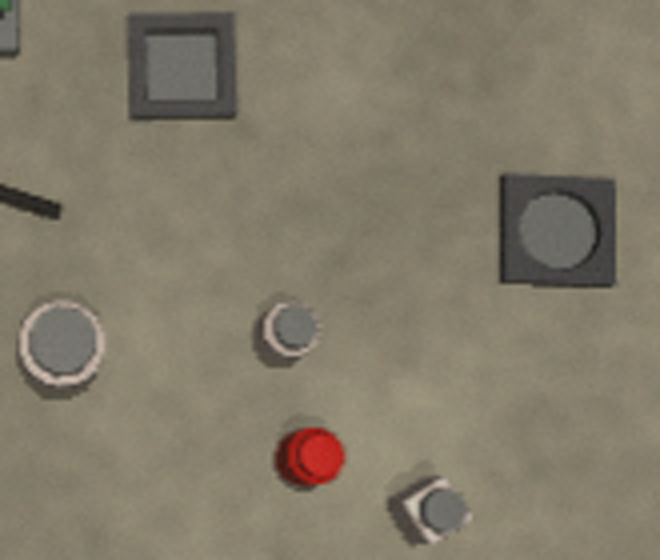

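Crop A shows the big square cap at about (157,499) in crop pixels, with the body turned about 17°. The big round holder is turned about 45°, and the cup and tub are clearly open. Crop B shows the big and small round caps, the small square and the red decoy. The next step is to turn these into positions.

```bash
cat > h.py <<'E'
import numpy as np,cv2
from plant import robot
from scipy.spatial.transform import Rotation as R
def ray(c,E,p,z):
    u=cv2.undistortPoints(np.array([[p]],float),c["mtx"],c["D"])[0,0]
    d=E[:3,:3]@np.array([u[0],u[1],1]); o=E[:3,3]
    return o+d*(z-o[2])/d[2]
def toolE():
    s=robot.read_state(); E=np.eye(4);E[:3,:3]=R.from_rotvec(s["orientation"]).as_matrix();E[:3,3]=s["tool_pos"]; return E,s
E
python3 - <<'E'
from h import *
c=robot.read_camera("top")
A=lambda u,v:(170+(u+.5)/4-.5,120+(v+.5)/4-.5)
B=lambda u,v:(335+(u+.5)/4-.5,130+(v+.5)/4-.5)
def P(f,u,v,z): return ray(c,c["extrinsics"],f(u,v),z)
def sq(n,f,pts,z):
    q=np.array([P(f,*p,z) for p in pts])[:,:2]
    e=np.roll(q,-1,0)-q
    print(n,"ctr",q.mean(0).round(4),"sides",np.linalg.norm(e,axis=1).round(4),"ang",(np.degrees(np.arctan2(e[:,1],e[:,0]))%90).round(1))
sq("HBR",A,[(497,25),(578,124),(476,207),(393,104)],.012)
sq("HBS",A,[(31,231),(166,216),(176,349),(40,363)],.012)
sq("HSS",B,[(128,14),(235,12),(236,117),(130,119)],.012)
sq("HSR",B,[(501,174),(615,179),(614,287),(500,282)],.012)
sq("BS",A,[(190,452), (211,525), (137,549), (118,477)],.062)
sq("SS",B,[(436,477),(470,516),(430,545),(400,507)],.05)
for n,f,u,v,z in [("BS",A,156,498,.082),("BR",B,62,339,.082),("BRb",B,62,342,.062),("SR",B,296,326,.066),("SRb",B,291,329,.05),("SS",B,443,510,.066),("red",B,321,455,.066),("cup",A,355,427,.06),("tub",A,534,324,.055)]: print(n,P(f,u,v,z).round(4))
E
```

```text
HBR ctr [0.6489 0.1119] sides [0.0957 0.095  0.0984 0.0954] ang [38.2 39.6 38.5 38. ]
HBS ctr [0.523 0.385] sides [0.0978 0.0972 0.0971 0.0964] ang [6.  6.6 5.5 7.1]
HSS ctr [ 0.6526 -0.1447] sides [0.0768 0.0778 0.0753 0.078 ] ang [ 0.3 88.7  0.4 89.9]
HSR ctr [ 0.53   -0.4016] sides [0.0782 0.0766 0.0774 0.0769] ang [86.7 85.5 87.  86.1]
BS ctr [0.3715 0.3185] sides [0.0509 0.0511 0.0498 0.0504] ang [18.4 17.6 17.6 18.9]
SS ctr [ 0.3368 -0.2957] sides [0.0326 0.0327 0.0305 0.0312] ang [39.1 34.8 36.4 38.6]
BS [0.3726 0.3174 0.082 ]
BR [ 0.4482 -0.0526  0.082 ]
BRb [ 0.4483 -0.0535  0.062 ]
SR [ 0.4577 -0.2078  0.066 ]
SRb [ 0.4575 -0.2076  0.05  ]
SS [ 0.3376 -0.297   0.066 ]
red [ 0.373  -0.2206  0.066 ]
cup [0.4198 0.1924 0.06  ]
tub [0.4894 0.073  0.055 ]
```

The measured sizes match the given ones: holder sides are 96 and 77 mm, and the cap and body rays agree within 2 mm. I'll work in the order listed and start with the big round bottle.

```bash
cat >> h.py <<'E'
def go(*targets):
    """x,y,z,jaw angle deg (mod 180 nearest)"""
    E,s=toolE(); R0=E[:3,:3]; p0=E[:3,3]
    cur=np.degrees(np.arctan2(R0[1,1],R0[0,1]))
    print("t %.2f"%s["t"],"pos",p0.round(4),"jaw %.1f"%cur,"q",s["q"].round(2),"open %.4f"%s["opening"],"F",s["force"].round(1))
    for x,y,z,a in targets:
        d=(a-cur+90)%180-90
        a2=np.radians(cur+d)
        yv=np.array([np.cos(a2),np.sin(a2),0]);zv=np.array([0,0,-1.]);xv=np.cross(yv,zv)
        RT=np.column_stack([xv,yv,zv])
        t=R0.T@(np.array([x,y,z])-p0); r=R.from_matrix(R0.T@RT).as_rotvec()
        print("->",(x,y,z,a),"shift",t.round(4),"turn",r.round(3),"dist %.3f rotdeg %.1f"%(np.linalg.norm(t),np.degrees(np.linalg.norm(r))))
E
python3 -c "
from h import *
go((.36,.28,.23,40),(.448,-.053,.2,0))"
```

```text
t 0.20 pos [0.1389 0.5834 0.232 ] jaw 76.6 q [ 1.25  0.13  1.49 -0.    1.52 -0.09] open 0.0932 F [-0.4  0.5  0.4]
-> (0.36, 0.28, 0.23, 40) shift [-0.2854 -0.2439  0.0022] turn [-0.001  0.     0.639] dist 0.375 rotdeg 36.6
-> (0.448, -0.053, 0.2, 0) shift [-0.4481 -0.5474  0.0326] turn [-1.000e-03  1.000e-03  1.337e+00] dist 0.708 rotdeg 76.6
```

Request:
jog_arm:
  steps:
    - [0,-0.285,-0.244,0.002,0,0,0.64]
    - [0,-0.285,-0.244,0.002,0,0,0.64]
    - [0,-0.285,-0.244,0.002,0,0,0.64]
    - [0,-0.285,-0.244,0.002,0,0,0.64]
    - [0,-0.285,-0.244,0.002,0,0,0.64]
  force: 20

```text
t: 0.82
tool_pos: [0.3234, 0.3291, 0.2307]
orientation: [1.33, 2.846, -0.001]
force: [0.4, 0.0, -0.0]
opening: 0.0928
```

```bash
python3 -c "
from h import *
go((.448,-.053,.2,0))"
```

```text
t 0.82 pos [0.3234 0.3291 0.2307] jaw 39.9 q [ 0.68 -0.25  1.86 -0.    1.54 -0.01] open 0.0928 F [ 0.4  0.  -0. ]
-> (0.448, -0.053, 0.2, 0) shift [-0.3731 -0.1494  0.031 ] turn [-0.     0.001  0.696] dist 0.403 rotdeg 39.9
```

Request:
jog_arm:
  steps:
    - [0,-0.373,-0.149,0.031,0,0,0.696]
    - [0,-0.373,-0.149,0.031,0,0,0.696]
    - [0,-0.373,-0.149,0.031,0,0,0.696]
    - [0,-0.373,-0.149,0.031,0,0,0.696]
    - [0,-0.373,-0.149,0.031,0,0,0.696]

```text
t: 1.45
tool_pos: [0.4199, 0.0328, 0.207]
orientation: [2.223, 2.219, 0.0]
force: [1.4, 1.0, 0.7]
opening: 0.0933
```

```bash
python3 -c "
from h import *
go((.448,-.053,.2,0))"
```

```text
t 1.45 pos [0.4199 0.0328 0.207 ] jaw -0.1 q [-0.04 -0.36  1.99 -0.    1.51 -0.04] open 0.0933 F [1.4 1.  0.7]
-> (0.448, -0.053, 0.2, 0) shift [-0.0857  0.0282  0.0071] turn [ 0.001  0.001 -0.002] dist 0.091 rotdeg 0.1
```

Request:
jog_arm:
  steps:
    - [0,-0.086,0.028,0.007,0,0,0]
    - [0,-0.086,0.028,0.007,0,0,0]
    - [0,-0.086,0.028,0.007,0,0,0]

```text
t: 1.82
tool_pos: [0.4477, -0.0552, 0.1997]
orientation: [2.227, 2.215, -0.001]
force: [0.8, 0.7, -0.2]
opening: 0.093
```

```bash
python3 -c "
from h import *
E,s=toolE()
c=robot.read_camera('wrist'); cv2.imwrite('pics/w1.png',c['image'][:,:,::-1])
go((.448,-.053,.04,0))"
```

```text
t 1.88 pos [ 0.4475 -0.0539  0.1998] jaw -0.2 q [-0.23 -0.27  1.93 -0.    1.48 -0.23] open 0.0931 F [ 0.3  0.5 -0.6]
-> (0.448, -0.053, 0.04, 0) shift [0.0009 0.0004 0.1598] turn [ 0.     0.    -0.004] dist 0.160 rotdeg 0.2
```

View pics/w1.png

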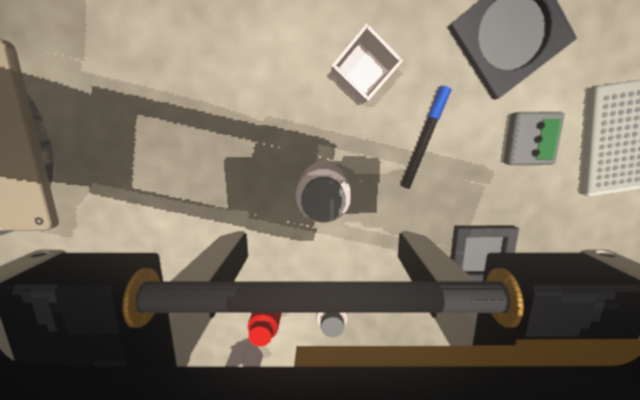

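The wrist view shows the big round cap at about (323,198), centred between the jaws. The tub, red bottle and small round are clear of the fingers. I'll descend to grasp height.

```bash
python3 -c "
from h import *
E,s=toolE()
c=robot.read_camera('wrist')
print(ray(c,E@c['tool_from_camera'],(323,199),.082))"
```

```text
[ 0.44779811 -0.0515043   0.082     ]
```

Request:
jog_arm:
  steps:
    - [0,0.001,0,0.06,0,0,0]
    - [0,0.001,0,0.12,0,0,0]
    - [0,0.001,0,0.15,0,0,0]
    - [0,0.001,0,0.16,0,0,0]
    - [0,0.001,0,0.16,0,0,0]

```text
t: 2.55
tool_pos: [0.4477, -0.0514, 0.0404]
orientation: [2.223, 2.22, 0.0]
force: [0.2, -0.5, 0.6]
opening: 0.0928
```

Request:
jog_arm:
  steps:
    - [1,0,0,0,0,0,0]
    - [1,0,0,0,0,0,0]
    - [1,0,0,0,0,0,0]
    - [1,0,0,0,0,0,0]
    - [1,0,0,0,0,0,0]
  force: 25

```text
t: 3.18
tool_pos: [0.448, -0.0515, 0.0407]
orientation: [2.223, 2.219, 0.001]
force: [-0.9, 0.4, 4.0]
opening: 0.0574
```

```bash
python3 -c "
from h import *
go((.448,-.053,.1,0))"
```

```text
t 3.17 pos [ 0.448  -0.0515  0.0407] jaw -0.1 q [-0.23 -0.09  2.08  0.    1.15 -0.23] open 0.0574 F [-0.9  0.4  4. ]
-> (0.448, -0.053, 0.1, 0) shift [-0.0015  0.0001 -0.0593] turn [ 0.001  0.    -0.002] dist 0.059 rotdeg 0.1
```

Request:
jog_arm:
  steps:
    - [1,0,0,-0.04,0,0,0]
    - [1,0,0,-0.09,0,0,0]
    - [1,0,0,-0.1,0,0,0]
    - [1,0,0,-0.1,0,0,0]

```text
t: 3.68
tool_pos: [0.448, -0.0515, 0.1406]
orientation: [2.222, 2.219, 0.001]
force: [-1.0, 0.2, -2.6]
opening: 0.0573
```

```bash
python3 -c "
from h import *
go((.649,.112,.14,0))"
```

```text
t 3.67 pos [ 0.448  -0.0515  0.1406] jaw -0.1 q [-0.23 -0.22  2.   -0.    1.36 -0.23] open 0.0573 F [-1.   0.2 -2.6]
-> (0.649, 0.112, 0.14, 0) shift [0.1639 0.2007 0.0009] turn [ 0.002  0.    -0.002] dist 0.259 rotdeg 0.1
```

Request:
jog_arm:
  steps:
    - [1,0.025,0.03,0,0,0,0]
    - [1,0.062,0.076,0,0,0,0]
    - [1,0.1,0.122,0,0,0,0]
    - [1,0.135,0.165,0,0,0,0]
    - [1,0.155,0.19,0,0,0,0]

```text
t: 4.3
tool_pos: [0.6381, 0.105, 0.137]
orientation: [-2.221, -2.22, 0.004]
force: [-0.3, -0.9, -1.6]
opening: 0.0573
```

```bash
python3 -c "
from h import *
go((.649,.112,.14,0),(.649,.112,.06,0))"
```

```text
t 4.30 pos [0.6381 0.105  0.137 ] jaw -0.0 q [ 0.08  0.32  1.45 -0.    1.38  0.08] open 0.0573 F [-0.3 -0.9 -1.6]
-> (0.649, 0.112, 0.14, 0) shift [ 0.007   0.0109 -0.003 ] turn [-0.003  0.001 -0.   ] dist 0.013 rotdeg 0.2
-> (0.649, 0.112, 0.06, 0) shift [0.0071 0.0111 0.077 ] turn [-0.003  0.001 -0.   ] dist 0.078 rotdeg 0.2
```

Request:
jog_arm:
  steps:
    - [1,0.007,0.011,0,0,0,0]
    - [1,0.007,0.011,0.02,0,0,0]
    - [1,0.007,0.011,0.05,0,0,0]
    - [1,0.007,0.011,0.072,0,0,0]
    - [1,0.007,0.011,0.072,0,0,0]

```text
t: 4.92
tool_pos: [0.6456, 0.1112, 0.0606]
orientation: [-2.218, -2.216, 0.012]
force: [0.4, -1.1, -1.0]
opening: 0.0573
```

```bash
python3 -c "
from h import *
E,s=toolE()
c=robot.read_camera('wrist'); cv2.imwrite('pics/w2.png',c['image'][:,:,::-1])
c=robot.read_camera('side'); cv2.imwrite('pics/s2.png',cv2.resize(c['image'][150:280,300:460,::-1],None,fx=4,fy=4,interpolation=2))
go((.649,.112,.0445,0))"
```

```text
t 5.03 pos [0.6486 0.1117 0.0648] jaw -0.0 q [ 0.09  0.42  1.46 -0.    1.26  0.09] open 0.0573 F [ 0.2 -0.3 -1.2]
-> (0.649, 0.112, 0.0445, 0) shift [0.0004 0.0004 0.0203] turn [-0.003  0.001 -0.001] dist 0.020 rotdeg 0.2
```

View pics/w2.png

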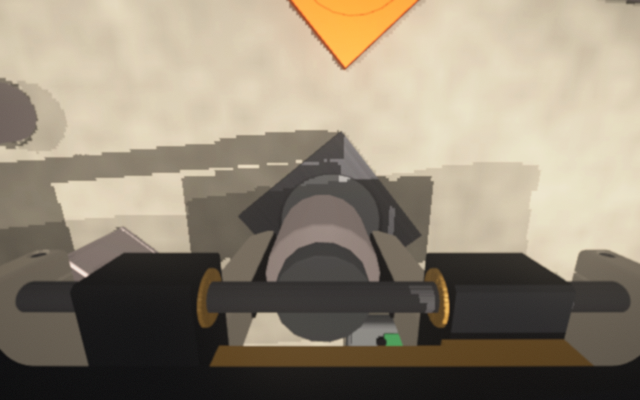

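View pics/s2.png

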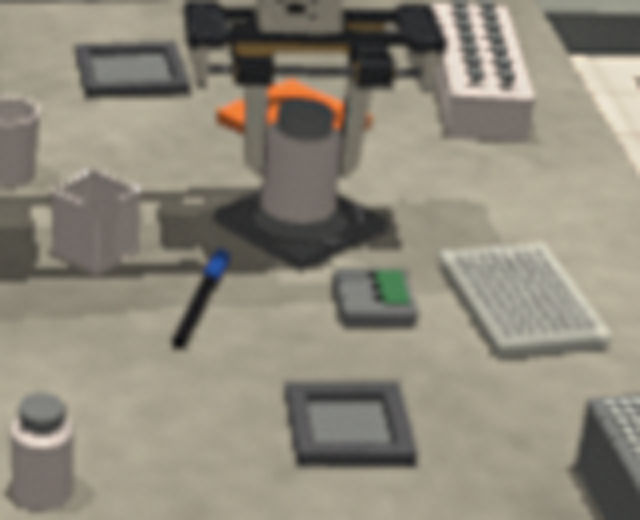

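Both views show the bottle upright and centred over the dark round recess. I'll lower it and release.

Request:
jog_arm:
  steps:
    - [1,0,0,0.008,0,0,0]
    - [1,0,0,0.015,0,0,0]
    - [1,0,0,0.02,0,0,0]
    - [1,0,0,0.021,0,0,0]
    - [1,0,0,0.021,0,0,0]

```text
t: 5.65
tool_pos: [0.6486, 0.1117, 0.0439]
orientation: [-2.221, -2.219, 0.004]
force: [-0.9, 0.7, -0.2]
opening: 0.0572
```

```bash
python3 -c "
from h import *
go((.649,.112,.0437,0))"
```

```text
t 5.65 pos [0.6486 0.1117 0.0439] jaw -0.0 q [ 0.09  0.44  1.48 -0.    1.23  0.09] open 0.0572 F [-0.9  0.7 -0.2]
-> (0.649, 0.112, 0.0437, 0) shift [0.0003 0.0004 0.0002] turn [-0.003  0.001 -0.001] dist 0.001 rotdeg 0.2
```

Request:
jog_arm:
  steps:
    - [0,0,0,0,0,0,0]
    - [0,0,0,0,0,0,0]
    - [0,0,0,0,0,0,0]
    - [0,0,0,0,0,0,0]
    - [0,0,0,0,0,0,0]

```text
t: 6.28
tool_pos: [0.6486, 0.1117, 0.0439]
orientation: [-2.221, -2.219, 0.004]
force: [-0.5, -0.2, 0.1]
opening: 0.0925
```

Request:
jog_arm:
  steps:
    - [0,0,0,-0.03,0,0,0]
    - [0,0,0,-0.09,0,0,0]
    - [0,0,0,-0.14,0,0,0]
    - [0,0,0,-0.15,0,0,0]
    - [0,0,0,-0.15,0,0,0]

```text
t: 6.9
tool_pos: [0.6495, 0.1118, 0.1945]
orientation: [-2.222, -2.22, 0.002]
force: [-0.3, -0.0, -1.0]
opening: 0.0929
```

```bash
python3 -c "
from h import *
c=robot.read_camera('side'); cv2.imwrite('pics/s3.png',cv2.resize(c['image'][150:280,300:460,::-1],None,fx=4,fy=4,interpolation=2))
go((.457,-.208,.18,0),(.457,-.208,.18,-60))"
```

```text
t 6.95 pos [0.6486 0.1117 0.1926] jaw -0.0 q [ 0.09  0.31  1.35 -0.    1.48  0.09] open 0.0930 F [ 0.9 -0.2 -0.5]
-> (0.457, -0.208, 0.18, 0) shift [-0.3198 -0.1913  0.0138] turn [-0.005  0.001 -0.001] dist 0.373 rotdeg 0.3
-> (0.457, -0.208, 0.18, -60) shift [-0.3198 -0.1913  0.0138] turn [-0.004  0.003  1.046] dist 0.373 rotdeg 60.0
```

View pics/s3.png

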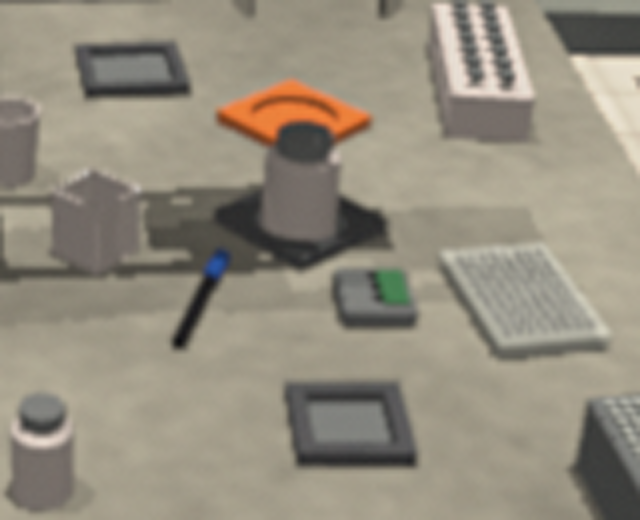

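The big round bottle is seated upright in the dark round recess. For the small round bottle I'll use a jaw angle of -60° to keep the fingers away from the red decoy.

Request:
jog_arm:
  steps:
    - [0,-0.32,-0.191,0.012,0,0,1.046]
    - [0,-0.32,-0.191,0.012,0,0,1.046]
    - [0,-0.32,-0.191,0.012,0,0,1.046]
    - [0,-0.32,-0.191,0.012,0,0,1.046]
    - [0,-0.32,-0.191,0.012,0,0,1.046]

```text
t: 7.58
tool_pos: [0.4858, -0.157, 0.1808]
orientation: [-2.985, -0.967, 0.012]
force: [-0.4, -1.5, 0.9]
opening: 0.0933
```

```bash
python3 -c "
from h import *
go((.4575,-.2077,.18,-60))"
```

```text
t 7.58 pos [ 0.4858 -0.157   0.1808] jaw -54.1 q [-0.41 -0.07  1.79 -0.    1.43  0.53] open 0.0933 F [-0.4 -1.5  0.9]
-> (0.4575, -0.2077, 0.18, -60) shift [-0.0527  0.0245  0.001 ] turn [-0.005  0.007  0.103] dist 0.058 rotdeg 5.9
```

Request:
jog_arm:
  steps:
    - [0,-0.053,0.024,0,0,0,0.103]
    - [0,-0.053,0.024,0,0,0,0.103]
    - [0,-0.053,0.024,0,0,0,0.103]

```text
t: 7.95
tool_pos: [0.4562, -0.2068, 0.1793]
orientation: [-3.029, -0.812, 0.015]
force: [0.6, 0.0, -0.1]
opening: 0.0931
```

```bash
python3 -c "
from h import *
E,s=toolE()
c=robot.read_camera('wrist'); cv2.imwrite('pics/w3.png',c['image'][:,:,::-1])
T=np.linalg.inv(E@c['tool_from_camera'])
for p in [(.4577,-.2078,.066),(.373,-.2206,.066),(.3376,-.297,.066)]:
  q=T@np.r_[p,1]; print((c['mtx']@(q[:3]/q[2]))[:2])
go((.4575,-.2077,.035,-60))"
```

```text
[324.7523663  201.17860752]
[293.93744199 276.99312884]
[340.64578459 334.4242781 ]
t 8.00 pos [ 0.4568 -0.2064  0.1797] jaw -59.9 q [-0.52 -0.1   1.82 -0.    1.43  0.52] open 0.0929 F [-0.1 -0.   0. ]
-> (0.4575, -0.2077, 0.035, -60) shift [0.001  0.0025 0.1447] turn [-0.007  0.007  0.001] dist 0.145 rotdeg 0.6
```

View pics/w3.png

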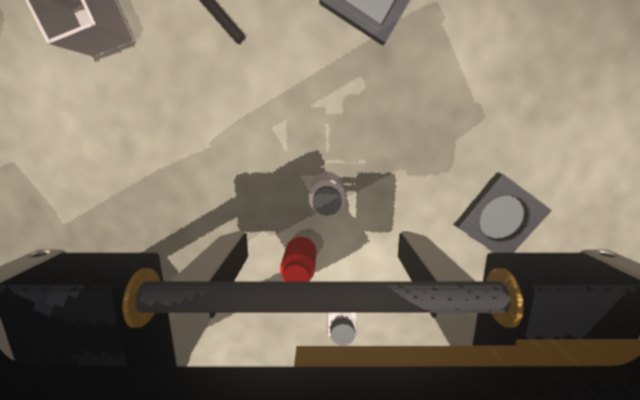

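The small round cap is at about (327,200) against a predicted (325,201). The red bottle at (297,265) is behind, out of the fingers' way. I'll descend and grip.

Request:
jog_arm:
  steps:
    - [0,0.001,0.002,0.05,-0.007,0.007,0]
    - [0,0.001,0.002,0.1,-0.007,0.007,0]
    - [0,0.001,0.002,0.135,-0.007,0.007,0]
    - [0,0.001,0.002,0.145,-0.007,0.007,0]
    - [0,0.001,0.002,0.145,-0.007,0.007,0]

```text
t: 8.62
tool_pos: [0.4575, -0.2062, 0.0346]
orientation: [-3.032, -0.818, 0.002]
force: [0.1, -1.0, 0.8]
opening: 0.0928
```

Request:
jog_arm:
  steps:
    - [1,0,0,0,0,0,0]
    - [1,0,0,0,0,0,0]
    - [1,0,0,0,0,0,0]
    - [1,0,0,0,0,0,0]
    - [1,0,0,0,0,0,0]
  force: 20

```text
t: 9.25
tool_pos: [0.4575, -0.2063, 0.0347]
orientation: [-3.033, -0.818, 0.002]
force: [0.1, 0.0, 0.3]
opening: 0.0479
```

Request:
jog_arm:
  steps:
    - [1,0,0,0,0,0,0]
    - [1,0,0,0,0,0,0]

```text
t: 9.5
tool_pos: [0.4576, -0.2064, 0.0347]
orientation: [-3.033, -0.818, 0.002]
force: [0.5, 0.4, 0.2]
opening: 0.0377
```

```bash
python3 -c "
from h import *
go((.457,-.208,.13,-60))"
```

```text
t 9.50 pos [ 0.4576 -0.2064  0.0347] jaw -59.8 q [-0.53  0.06  1.94 -0.    1.14  0.52] open 0.0377 F [0.5 0.4 0.2]
-> (0.457, -0.208, 0.13, -60) shift [-0.0014  0.001  -0.0953] turn [-0.001  0.001  0.003] dist 0.095 rotdeg 0.2
```

Request:
jog_arm:
  steps:
    - [1,0,0,0,0,0,0]
    - [1,0,0,-0.03,0,0,0]
    - [1,0,0,-0.075,0,0,0]
    - [1,0,0,-0.095,0,0,0]
    - [1,0,0,-0.095,0,0,0]

```text
t: 10.12
tool_pos: [0.4589, -0.2071, 0.1315]
orientation: [3.031, 0.817, 0.003]
force: [-0.0, -0.2, -0.5]
opening: 0.0374
```

```bash
python3 -c "
from h import *
go((.53,-.4016,.13,-60))"
```

```text
t 10.12 pos [ 0.4589 -0.2071  0.1315] jaw -59.8 q [-0.53 -0.06  1.87 -0.    1.33  0.52] open 0.0374 F [-0.  -0.2 -0.5]
-> (0.53, -0.4016, 0.13, -60) shift [-0.0363  0.2038  0.002 ] turn [ 0.002 -0.001  0.003] dist 0.207 rotdeg 0.2
```

Request:
jog_arm:
  steps:
    - [1,-0.006,0.03,0,0,0,0]
    - [1,-0.015,0.08,0,0,0,0]
    - [1,-0.025,0.135,0,0,0,0]
    - [1,-0.033,0.185,0,0,0,0]
    - [1,-0.036,0.204,0,0,0,0]

```text
t: 10.75
tool_pos: [0.5296, -0.4035, 0.129]
orientation: [-3.034, -0.815, 0.0]
force: [-0.5, -0.4, 0.3]
opening: 0.0378
```

```bash
python3 -c "
from h import *
go((.53,-.4016,.055,-60))"
```

```text
t 10.75 pos [ 0.5296 -0.4035  0.129 ] jaw -59.9 q [-0.73  0.37  1.4  -0.    1.37  0.32] open 0.0378 F [-0.5 -0.4  0.3]
-> (0.53, -0.4016, 0.055, -60) shift [ 0.0013 -0.0014  0.074 ] turn [-0.     0.     0.001] dist 0.074 rotdeg 0.1
```

Request:
jog_arm:
  steps:
    - [1,0.001,-0.001,0.02,0,0,0]
    - [1,0.001,-0.001,0.05,0,0,0]
    - [1,0.001,-0.001,0.068,0,0,0]
    - [1,0.001,-0.001,0.07,0,0,0]
    - [1,0.001,-0.001,0.07,0,0,0]

```text
t: 11.38
tool_pos: [0.5302, -0.4018, 0.0594]
orientation: [3.034, 0.816, 0.0]
force: [0.1, -0.3, -0.2]
opening: 0.0374
```

```bash
python3 -c "
from h import *
E,s=toolE()
c=robot.read_camera('wrist'); cv2.imwrite('pics/w4.png',c['image'][:,:,::-1])
c=robot.read_camera('side'); cv2.imwrite('pics/s4.png',cv2.resize(c['image'][250:380,270:430,::-1],None,fx=4,fy=4,interpolation=2))
go((.53,-.4016,.0385,-60))"
```

```text
t 11.47 pos [ 0.5308 -0.4026  0.0606] jaw -59.9 q [-0.73  0.44  1.45 -0.    1.26  0.32] open 0.0376 F [ 0.5 -0.5 -0.1]
-> (0.53, -0.4016, 0.0385, -60) shift [-0.0002 -0.0013  0.0221] turn [ 0.002 -0.001  0.002] dist 0.022 rotdeg 0.2
```

View pics/w4.png

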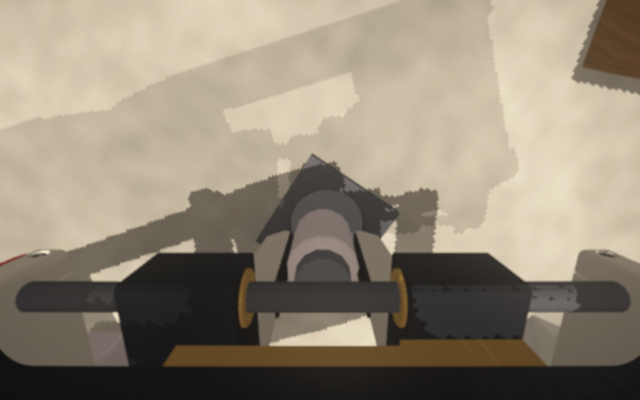

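View pics/s4.png

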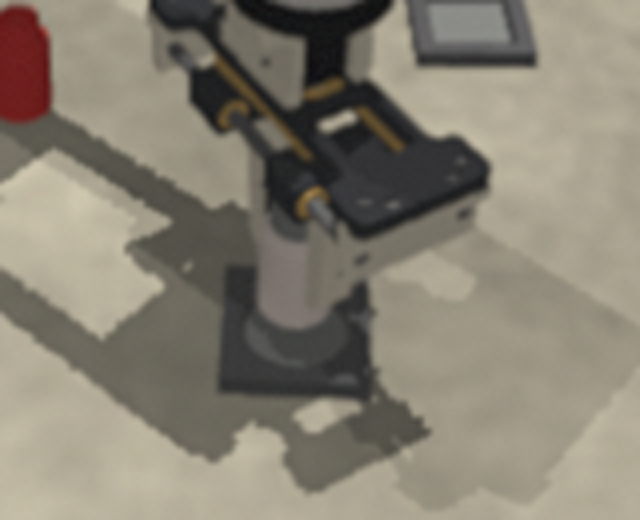

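Both views show the bottle upright over the small round recess, so I'll lower it.

Request:
jog_arm:
  steps:
    - [1,0,-0.001,0.008,0,0,0]
    - [1,0,-0.001,0.016,0,0,0]
    - [1,0,-0.001,0.021,0,0,0]
    - [1,0,-0.001,0.023,0,0,0]
    - [1,0,-0.001,0.023,0,0,0]

```text
t: 12.1
tool_pos: [0.5302, -0.4016, 0.0377]
orientation: [3.033, 0.815, 0.001]
force: [-1.9, 2.2, 3.4]
opening: 0.037
```

Request:
jog_arm:
  steps:
    - [0,0,0,0,0,0,0]
    - [0,0,0,0,0,0,0]
    - [0,0,0,0,0,0,0]
    - [0,0,0,0,0,0,0]
    - [0,0,0,0,0,0,0]

```text
t: 12.72
tool_pos: [0.5302, -0.4016, 0.0377]
orientation: [3.033, 0.815, 0.001]
force: [-0.2, -0.5, 0.3]
opening: 0.0827
```

```bash
python3 -c "
from h import *
go((.53,-.4016,.0385,-60))"
```

```text
t 12.72 pos [ 0.5302 -0.4016  0.0377] jaw -59.9 q [-0.73  0.46  1.46 -0.    1.22  0.32] open 0.0827 F [-0.2 -0.5  0.3]
-> (0.53, -0.4016, 0.0385, -60) shift [-0.0002 -0.0001 -0.0008] turn [ 0.001 -0.     0.002] dist 0.001 rotdeg 0.1
```

Request:
jog_arm:
  steps:
    - [0,0,0,-0.03,0,0,0]
    - [0,0,0,-0.09,0,0,0]
    - [0,0,0,-0.14,0,0,0]
    - [0,0,0,-0.17,0,0,0]
    - [0,0,0,-0.17,0,0,0]

```text
t: 13.35
tool_pos: [0.5315, -0.4027, 0.2119]
orientation: [3.027, 0.814, 0.007]
force: [0.1, -1.2, -1.2]
opening: 0.0931
```

```bash
python3 -c "
from h import *
c=robot.read_camera('side'); cv2.imwrite('pics/s5.png',cv2.resize(c['image'][220:380,230:430,::-1],None,fx=3,fy=3,interpolation=2))
go((.5,-.05,.2,-20),(.372,.318,.2,18))"
```

```text
t 13.40 pos [ 0.5306 -0.402   0.209 ] jaw -59.9 q [-0.73  0.31  1.32 -0.    1.5   0.32] open 0.0931 F [-0.7 -0.1 -0.7]
-> (0.5, -0.05, 0.2, -20) shift [ 0.15   -0.3199  0.0079] turn [ 0.004  0.    -0.697] dist 0.353 rotdeg 39.9
-> (0.372, 0.318, 0.2, 18) shift [ 0.2237 -0.7025  0.0064] turn [ 0.004  0.002 -1.36 ] dist 0.737 rotdeg 77.9
```

View pics/s5.png

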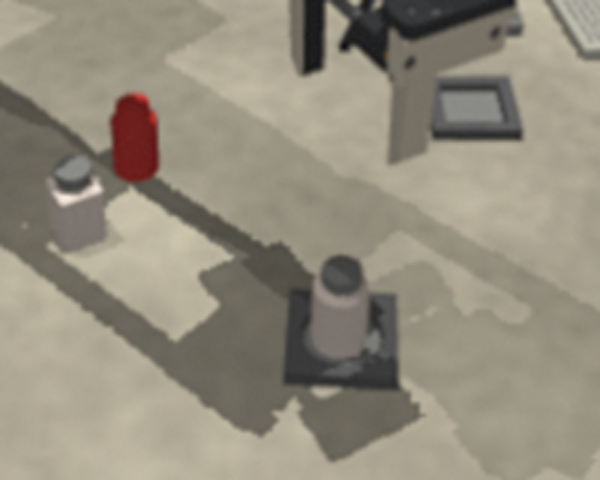

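The small round bottle is seated upright. Next is the big square bottle.

Request:
jog_arm:
  steps:
    - [0,0.15,-0.32,0.008,0,0,-0.697]
    - [0,0.15,-0.32,0.008,0,0,-0.697]
    - [0,0.15,-0.32,0.008,0,0,-0.697]
    - [0,0.15,-0.32,0.008,0,0,-0.697]
    - [0,0.15,-0.32,0.008,0,0,-0.697]

```text
t: 14.02
tool_pos: [0.5017, -0.0879, 0.1982]
orientation: [2.57, 1.804, -0.002]
force: [1.3, 0.3, 0.9]
opening: 0.093
```

```bash
python3 -c "
from h import *
go((.372,.318,.2,18))"
```

```text
t 14.03 pos [ 0.5017 -0.0879  0.1982] jaw -19.9 q [-0.27 -0.1   1.78 -0.    1.46  0.07] open 0.0930 F [1.3 0.3 0.9]
-> (0.372, 0.318, 0.2, 18) shift [ 0.3376 -0.26   -0.0025] turn [ 0.     0.002 -0.661] dist 0.426 rotdeg 37.9
```

Request:
jog_arm:
  steps:
    - [0,0.338,-0.26,-0.003,0,0,-0.661]
    - [0,0.338,-0.26,-0.003,0,0,-0.661]
    - [0,0.338,-0.26,-0.003,0,0,-0.661]
    - [0,0.338,-0.26,-0.003,0,0,-0.661]
    - [0,0.338,-0.26,-0.003,0,0,-0.661]

```text
t: 14.65
tool_pos: [0.4058, 0.2087, 0.1984]
orientation: [-1.845, -2.542, 0.006]
force: [1.4, -0.1, -0.6]
opening: 0.0929
```

```bash
python3 -c "
from h import *
go((.372,.318,.2,18))"
```

```text
t 14.65 pos [0.4058 0.2087 0.1984] jaw 18.1 q [ 0.36 -0.25  1.91 -0.    1.48  0.05] open 0.0929 F [ 1.4 -0.1 -0.6]
-> (0.372, 0.318, 0.2, 18) shift [ 0.1144  0.0018 -0.0018] turn [-0.003  0.002  0.001] dist 0.114 rotdeg 0.2
```

Request:
jog_arm:
  steps:
    - [0,0.114,0.002,-0.002,0,0,0]
    - [0,0.114,0.002,-0.002,0,0,0]
    - [0,0.114,0.002,-0.002,0,0,0]
    - [0,0.114,0.002,-0.002,0,0,0]

```text
t: 15.15
tool_pos: [0.3715, 0.317, 0.1983]
orientation: [-1.843, -2.543, 0.011]
force: [-0.0, -1.0, -0.3]
opening: 0.0928
```

```bash
python3 -c "
from h import *
E,s=toolE()
c=robot.read_camera('wrist'); cv2.imwrite('pics/w5.png',c['image'][:,:,::-1])
cv2.imwrite('pics/w5c.png',cv2.resize(c['image'][130:270,230:410,::-1],None,fx=4,fy=4,interpolation=2))
T=np.linalg.inv(E@c['tool_from_camera'])
for p in [(.3726,.3174,.082)]:
  q=T@np.r_[p,1]; print((c['mtx']@(q[:3]/q[2]))[:2])
go((.372,.318,.04,18))"
```

```text
[324.97161932 201.52143832]
t 15.20 pos [0.372  0.3166 0.1987] jaw 18.1 q [ 0.6  -0.15  1.83 -0.    1.47  0.29] open 0.0928 F [-0.2 -0.7  0.5]
-> (0.372, 0.318, 0.04, 18) shift [0.0018 0.0013 0.1587] turn [-0.006  0.003  0.001] dist 0.159 rotdeg 0.4
```

View pics/w5c.png

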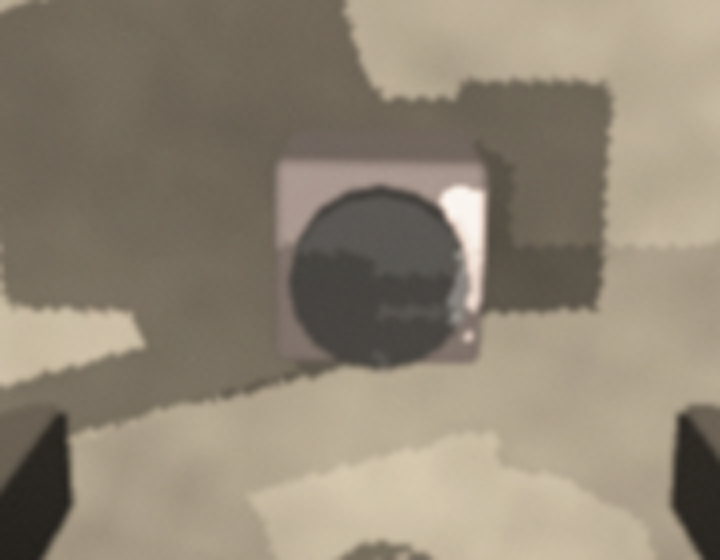

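The square body is aligned with the jaws. The cap is at (324,199) against a predicted (325,201). I'll descend and grip.

Request:
jog_arm:
  steps:
    - [0,0.002,0.001,0.06,-0.006,0.003,0]
    - [0,0.002,0.001,0.12,-0.006,0.003,0]
    - [0,0.002,0.001,0.15,-0.006,0.003,0]
    - [0,0.002,0.001,0.159,-0.006,0.003,0]
    - [0,0.002,0.001,0.159,-0.006,0.003,0]

```text
t: 15.82
tool_pos: [0.3721, 0.3174, 0.04]
orientation: [1.847, 2.541, -0.0]
force: [1.0, -0.2, -0.1]
opening: 0.0929
```

Request:
jog_arm:
  steps:
    - [1,0,0,0,0,0,0]
    - [1,0,0,0,0,0,0]
    - [1,0,0,0,0,0,0]
    - [1,0,0,0,0,0,0]
    - [1,0,0,0,0,0,0]
  force: 25

```text
t: 16.45
tool_pos: [0.3723, 0.3176, 0.0402]
orientation: [1.847, 2.541, 0.001]
force: [-0.3, -0.3, 3.1]
opening: 0.0541
```

Request:
jog_arm:
  steps:
    - [1,0,0,0,0,0,0]
    - [1,0,0,0,0,0,0]

```text
t: 16.7
tool_pos: [0.3722, 0.3176, 0.0402]
orientation: [1.847, 2.541, 0.0]
force: [-1.2, -0.1, 1.5]
opening: 0.0538
```

```bash
python3 -c "
from h import *
go((.372,.318,.135,18))"
```

```text
t 16.70 pos [0.3722 0.3176 0.0402] jaw 18.0 q [ 0.6   0.02  1.97 -0.    1.15  0.29] open 0.0538 F [-1.2 -0.1  1.5]
-> (0.372, 0.318, 0.135, 18) shift [ 0.0005 -0.     -0.0948] turn [ 0.  0. -0.] dist 0.095 rotdeg 0.0
```

Request:
jog_arm:
  steps:
    - [1,0,0,-0.03,0,0,0]
    - [1,0,0,-0.075,0,0,0]
    - [1,0,0,-0.095,0,0,0]
    - [1,0,0,-0.095,0,0,0]

```text
t: 17.2
tool_pos: [0.3731, 0.3182, 0.1366]
orientation: [1.846, 2.54, 0.005]
force: [-0.7, -0.1, -2.5]
opening: 0.0537
```

```bash
python3 -c "
from h import *
go((.523,.385,.135,6.3))"
```

```text
t 17.20 pos [0.3731 0.3182 0.1366] jaw 18.0 q [ 0.6  -0.11  1.9  -0.    1.34  0.29] open 0.0537 F [-0.7 -0.1 -2.5]
-> (0.523, 0.385, 0.135, 6.3) shift [0.0172 0.1632 0.0022] turn [ 0.003 -0.001  0.204] dist 0.164 rotdeg 11.7
```

Request:
jog_arm:
  steps:
    - [1,0.003,0.03,0,0,0,0.04]
    - [1,0.009,0.08,0,0,0,0.1]
    - [1,0.014,0.13,0,0,0,0.16]
    - [1,0.017,0.163,0,0,0,0.204]
    - [1,0.017,0.163,0,0,0,0.204]

```text
t: 17.82
tool_pos: [0.5233, 0.3843, 0.1338]
orientation: [-2.097, -2.339, 0.0]
force: [0.1, -0.6, -2.5]
opening: 0.054
```

```bash
python3 -c "
from h import *
go((.523,.385,.065,6.3))"
```

```text
t 17.82 pos [0.5233 0.3843 0.1338] jaw 6.2 q [ 0.55  0.32  1.45 -0.    1.37  0.45] open 0.0540 F [ 0.1 -0.6 -2.5]
-> (0.523, 0.385, 0.065, 6.3) shift [ 0.0008 -0.0002  0.0688] turn [-0.     0.    -0.001] dist 0.069 rotdeg 0.1
```

Request:
jog_arm:
  steps:
    - [1,0.001,0,0.02,0,0,0]
    - [1,0.001,0,0.05,0,0,0]
    - [1,0.001,0,0.068,0,0,0]
    - [1,0.001,0,0.069,0,0,0]
    - [1,0.001,0,0.069,0,0,0]

```text
t: 18.45
tool_pos: [0.5233, 0.3855, 0.0654]
orientation: [2.097, 2.339, 0.001]
force: [0.2, 1.0, -1.1]
opening: 0.0542
```

```bash
python3 -c "
from h import *
E,s=toolE()
c=robot.read_camera('wrist'); cv2.imwrite('pics/w6.png',c['image'][:,:,::-1])
c=robot.read_camera('side'); cv2.imwrite('pics/s6.png',cv2.resize(c['image'][110:230,260:420,::-1],None,fx=4,fy=4,interpolation=2))
go((.523,.385,.0437,6.3))"
```

```text
t 18.55 pos [0.5241 0.3858 0.0664] jaw 6.2 q [ 0.56  0.39  1.49 -0.    1.25  0.45] open 0.0538 F [-0.1 -0.5 -1.8]
-> (0.523, 0.385, 0.0437, 6.3) shift [-0.0008 -0.0012  0.0227] turn [ 0.002 -0.001 -0.001] dist 0.023 rotdeg 0.1
```

View pics/w6.png

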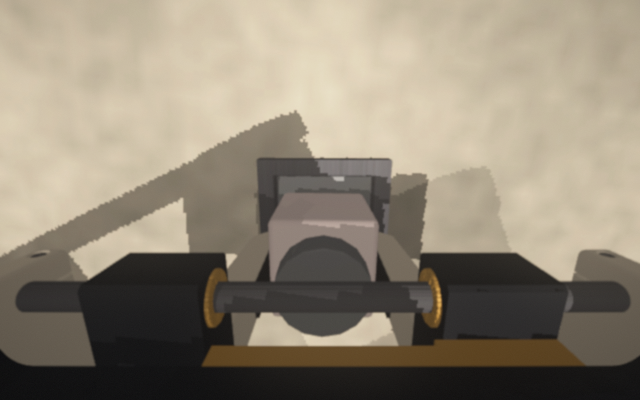

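View pics/s6.png

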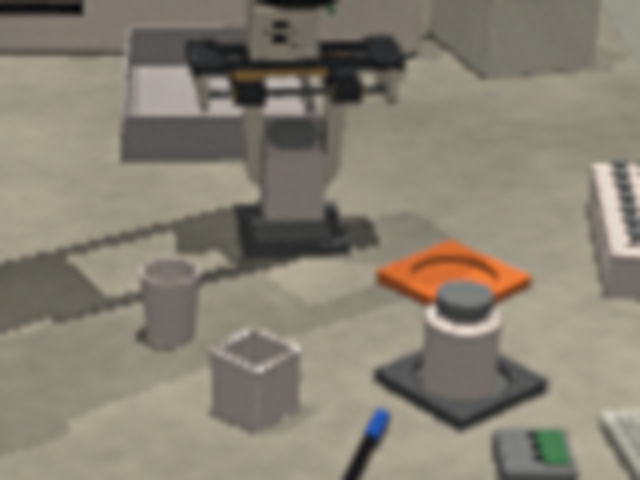

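The wrist view shows the bottle's sides parallel to the recess and centred. I'll lower it.

Request:
jog_arm:
  steps:
    - [1,-0.001,-0.001,0.008,0,0,0]
    - [1,-0.001,-0.001,0.016,0,0,0]
    - [1,-0.001,-0.001,0.021,0,0,0]
    - [1,-0.001,-0.001,0.023,0,0,0]
    - [1,-0.001,-0.001,0.023,0,0,0]

```text
t: 19.18
tool_pos: [0.5232, 0.3848, 0.0433]
orientation: [2.097, 2.339, 0.003]
force: [-1.2, -0.3, -2.4]
opening: 0.0541
```

Request:
jog_arm:
  steps:
    - [0,0,0,0,0,0,0]
    - [0,0,0,0,0,0,0]
    - [0,0,0,0,0,0,0]
    - [0,0,0,0,0,0,0]
    - [0,0,0,0,0,0,0]

```text
t: 19.8
tool_pos: [0.5233, 0.3848, 0.0434]
orientation: [2.097, 2.338, 0.004]
force: [0.7, 0.4, -1.0]
opening: 0.0928
```

```bash
python3 -c "
from h import *
go((.523,.385,.0437,6.3))"
```

```text
t 19.80 pos [0.5233 0.3848 0.0434] jaw 6.2 q [ 0.56  0.41  1.51 -0.    1.22  0.45] open 0.0928 F [ 0.7  0.4 -1. ]
-> (0.523, 0.385, 0.0437, 6.3) shift [ 0.0002 -0.0002 -0.0003] turn [ 0.002 -0.001 -0.001] dist 0.000 rotdeg 0.1
```

Request:
jog_arm:
  steps:
    - [0,0,0,-0.03,0,0,0]
    - [0,0,0,-0.09,0,0,0]
    - [0,0,0,-0.14,0,0,0]
    - [0,0,0,-0.16,0,0,0]
    - [0,0,0,-0.16,0,0,0]

```text
t: 20.42
tool_pos: [0.5237, 0.3851, 0.2049]
orientation: [2.096, 2.338, 0.008]
force: [-0.3, 0.1, -0.2]
opening: 0.0929
```

```bash
python3 -c "
from h import *
c=robot.read_camera('side'); cv2.imwrite('pics/s7.png',cv2.resize(c['image'][110:230,260:420,::-1],None,fx=4,fy=4,interpolation=2))
go((.5,.1,.2,-15),(.337,-.296,.18,-53))"
```

```text
t 20.48 pos [0.5228 0.3845 0.2025] jaw 6.2 q [ 0.56  0.27  1.38 -0.    1.49  0.45] open 0.0932 F [-0.7  0.4 -1.2]
-> (0.5, 0.1, 0.2, -15) shift [-0.2804 -0.0535  0.0022] turn [ 0.001 -0.001  0.371] dist 0.285 rotdeg 21.2
-> (0.337, -0.296, 0.18, -53) shift [-0.6563 -0.2586  0.0216] turn [ 1.000e-03 -2.000e-03  1.034e+00] dist 0.706 rotdeg 59.2
```

View pics/s7.png

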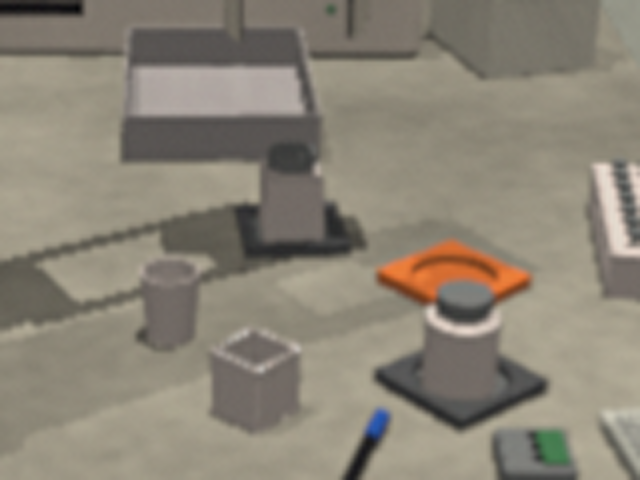

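The big square bottle is seated upright, and the cup and tub have not moved. The small square bottle is last.

Request:
jog_arm:
  steps:
    - [0,-0.28,-0.053,0.002,0,0,0.371]
    - [0,-0.28,-0.053,0.002,0,0,0.371]
    - [0,-0.28,-0.053,0.002,0,0,0.371]
    - [0,-0.28,-0.053,0.002,0,0,0.371]
    - [0,-0.28,-0.053,0.002,0,0,0.371]

```text
t: 21.1
tool_pos: [0.4983, 0.0976, 0.1968]
orientation: [-2.493, -1.908, 0.005]
force: [1.4, 0.5, 0.2]
opening: 0.093
```

```bash
python3 -c "
from h import *
go((.42,-.15,.2,-45),(.337,-.296,.18,-53))"
```

```text
t 21.10 pos [0.4983 0.0976 0.1968] jaw -15.1 q [ 0.09 -0.1   1.78  0.    1.46  0.36] open 0.0930 F [1.4 0.5 0.2]
-> (0.42, -0.15, 0.2, -45) shift [-0.2595 -0.011  -0.0029] turn [-0.003  0.002  0.521] dist 0.260 rotdeg 29.9
-> (0.337, -0.296, 0.18, -53) shift [-0.422  -0.053   0.0174] turn [-0.003  0.002  0.661] dist 0.426 rotdeg 37.9
```

Request:
jog_arm:
  steps:
    - [0,-0.26,-0.011,-0.003,0,0,0.521]
    - [0,-0.26,-0.011,-0.003,0,0,0.521]
    - [0,-0.26,-0.011,-0.003,0,0,0.521]
    - [0,-0.26,-0.011,-0.003,0,0,0.521]
    - [0,-0.26,-0.011,-0.003,0,0,0.521]

```text
t: 21.72
tool_pos: [0.4173, -0.1528, 0.1972]
orientation: [-2.901, -1.195, 0.011]
force: [0.4, 0.5, -0.0]
opening: 0.093
```

```bash
python3 -c "
from h import *
go((.337,-.296,.18,-53))"
```

```text
t 21.73 pos [ 0.4173 -0.1528  0.1972] jaw -45.2 q [-0.46 -0.28  1.94 -0.    1.49  0.33] open 0.0930 F [ 0.4  0.5 -0. ]
-> (0.337, -0.296, 0.18, -53) shift [-0.1578  0.0452  0.0176] turn [-0.006  0.005  0.136] dist 0.165 rotdeg 7.8
```

Request:
jog_arm:
  steps:
    - [0,-0.158,0.045,0.017,-0.006,0.005,0.136]
    - [0,-0.158,0.045,0.017,-0.006,0.005,0.136]
    - [0,-0.158,0.045,0.017,-0.006,0.005,0.136]
    - [0,-0.158,0.045,0.017,-0.006,0.005,0.136]
    - [0,-0.158,0.045,0.017,-0.006,0.005,0.136]

```text
t: 22.35
tool_pos: [0.3367, -0.2947, 0.1792]
orientation: [-2.977, -0.995, 0.001]
force: [0.4, -0.7, -0.1]
opening: 0.093
```

```bash
python3 -c "
from h import *
E,s=toolE()
c=robot.read_camera('wrist'); cv2.imwrite('pics/w7.png',c['image'][:,:,::-1])
cv2.imwrite('pics/w7c.png',cv2.resize(c['image'][130:270,230:410,::-1],None,fx=4,fy=4,interpolation=2))
T=np.linalg.inv(E@c['tool_from_camera'])
for p in [(.3373,-.2965,.066)]:
  q=T@np.r_[p,1]; print((c['mtx']@(q[:3]/q[2]))[:2])
go((.337,-.296,.035,-53))"
```

```text
[324.47003003 203.51035554]
t 22.40 pos [ 0.3371 -0.2946  0.1796] jaw -53.0 q [-0.83 -0.26  1.96  0.    1.45  0.09] open 0.0927 F [-0.2 -0.3 -0.5]
-> (0.337, -0.296, 0.035, -53) shift [-0.001   0.0014  0.1446] turn [-0.002 -0.     0.001] dist 0.145 rotdeg 0.1
```

View pics/w7.png

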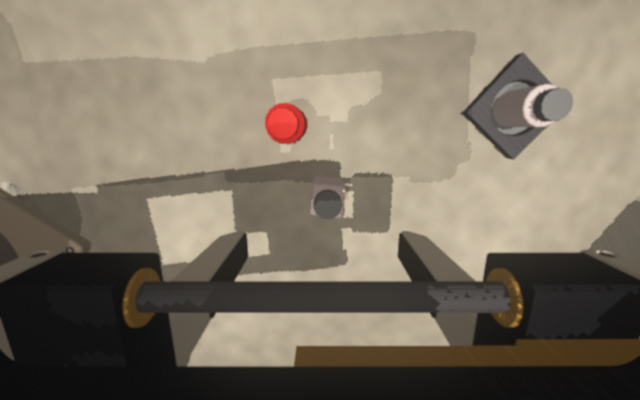

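View pics/w7c.png

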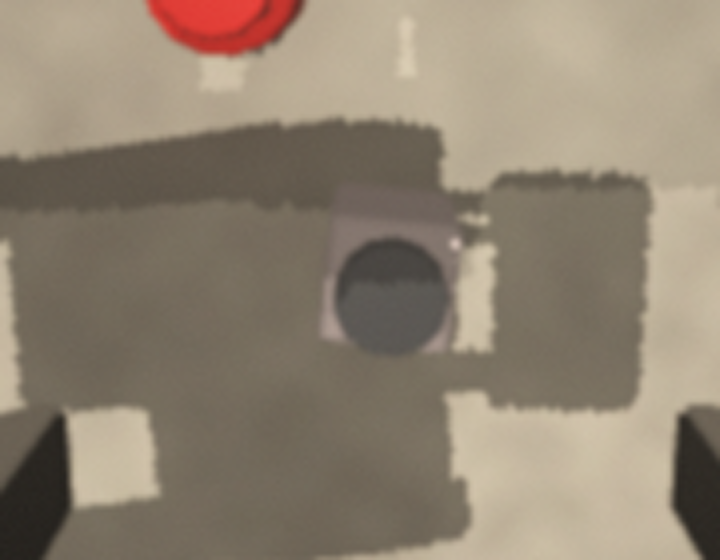

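The small square cap is at (327.5,204), about 2.5 mm from the prediction. The body is turned about 5.5° further than I estimated from the top view, and the red bottle is clear of the fingers. I'll correct the yaw and offset, then descend.

Request:
jog_arm:
  steps:
    - [0,-0.001,0.003,0.04,0,0,0.09]
    - [0,-0.001,0.003,0.09,0,0,0.09]
    - [0,-0.001,0.003,0.13,0,0,0.09]
    - [0,-0.001,0.003,0.145,0,0,0.09]
    - [0,-0.001,0.003,0.145,0,0,0.09]

```text
t: 23.02
tool_pos: [0.3381, -0.2962, 0.0342]
orientation: [-3.016, -0.864, 0.002]
force: [-0.1, 0.6, 0.7]
opening: 0.0928
```

Request:
jog_arm:
  steps:
    - [1,0,0,0,0,0,0]
    - [1,0,0,0,0,0,0]
    - [1,0,0,0,0,0,0]
    - [1,0,0,0,0,0,0]
    - [1,0,0,0,0,0,0]
  force: 20

```text
t: 23.65
tool_pos: [0.3381, -0.2963, 0.0343]
orientation: [-3.017, -0.864, 0.002]
force: [-0.1, 0.1, -0.4]
opening: 0.0476
```

Request:
jog_arm:
  steps:
    - [1,0,0,0,0,0,0]
    - [1,0,0,0,0,0,0]
    - [1,0,0,0,0,0,0]
    - [1,0,0,0,0,0,0]

```text
t: 24.15
tool_pos: [0.3381, -0.2963, 0.0343]
orientation: [-3.017, -0.864, 0.002]
force: [0.0, -0.1, -0.3]
opening: 0.0336
```

```bash
python3 -c "
from h import *
go((.34,-.296,.13,-53))"
```

```text
t 24.15 pos [ 0.3381 -0.2963  0.0343] jaw -58.0 q [-0.83 -0.08  2.08  0.    1.14  0.18] open 0.0336 F [ 0.  -0.1 -0.3]
-> (0.34, -0.296, 0.13, -53) shift [ 0.0017  0.0004 -0.0957] turn [-0.004  0.    -0.088] dist 0.096 rotdeg 5.0
```

Request:
jog_arm:
  steps:
    - [1,0,0,-0.03,0,0,0]
    - [1,0,0,-0.075,0,0,0]
    - [1,0,0,-0.1,0,0,0]
    - [1,0,0,-0.1,0,0,0]

```text
t: 24.65
tool_pos: [0.3395, -0.2978, 0.1365]
orientation: [3.02, 0.865, 0.001]
force: [0.4, 0.1, -1.2]
opening: 0.0341
```

```bash
python3 -c "
from h import *
go((.6526,-.1447,.135,-90))"
```

```text
t 24.65 pos [ 0.3395 -0.2978  0.1365] jaw -58.0 q [-0.83 -0.22  2.    0.    1.35  0.18] open 0.0341 F [ 0.4  0.1 -1.2]
-> (0.6526, -0.1447, 0.135, -90) shift [0.3467 0.0358 0.0017] turn [ 0.    -0.001  0.558] dist 0.349 rotdeg 32.0
```

Request:
jog_arm:
  steps:
    - [1,0.03,0.003,0,0,0,0.05]
    - [1,0.08,0.008,0,0,0,0.13]
    - [1,0.135,0.014,0,0,0,0.22]
    - [1,0.19,0.02,0,0,0,0.31]
    - [1,0.24,0.025,0,0,0,0.39]

```text
t: 25.28
tool_pos: [0.557, -0.1905, 0.1343]
orientation: [-3.13, -0.259, 0.002]
force: [-0.4, -0.6, 0.0]
opening: 0.0341
```

```bash
python3 -c "
from h import *
go((.6526,-.1447,.135,-90))"
```

```text
t 25.27 pos [ 0.557  -0.1905  0.1343] jaw -80.5 q [-0.42  0.17  1.63  0.    1.35  0.99] open 0.0341 F [-0.4 -0.6  0. ]
-> (0.6526, -0.1447, 0.135, -90) shift [ 0.1018 -0.0294 -0.0008] turn [-0.001  0.001  0.165] dist 0.106 rotdeg 9.5
```

Request:
jog_arm:
  steps:
    - [1,0.045,-0.013,-0.001,0,0,0.07]
    - [1,0.08,-0.023,-0.001,0,0,0.13]
    - [1,0.102,-0.029,-0.001,0,0,0.165]
    - [1,0.102,-0.029,-0.001,0,0,0.165]
    - [1,0.102,-0.029,-0.001,0,0,0.165]

```text
t: 25.9
tool_pos: [0.6515, -0.1452, 0.1335]
orientation: [-3.14, -0.001, 0.007]
force: [0.4, -0.0, 0.0]
opening: 0.0339
```

```bash
python3 -c "
from h import *
c=robot.read_camera('top')
go((.6526,-.1447,.06,-90))"
```

```text
t 25.95 pos [ 0.6516 -0.1455  0.134 ] jaw -90.0 q [-0.3   0.37  1.39  0.    1.39  1.27] open 0.0340 F [ 0.3  0.9 -0.5]
-> (0.6526, -0.1447, 0.06, -90) shift [ 0.0013 -0.0007  0.074 ] turn [-0.001  0.003  0.   ] dist 0.074 rotdeg 0.2
```

Request:
jog_arm:
  steps:
    - [1,0.001,-0.001,0.02,0,0.003,0]
    - [1,0.001,-0.001,0.05,0,0.003,0]
    - [1,0.001,-0.001,0.07,0,0.003,0]
    - [1,0.001,-0.001,0.074,0,0.003,0]
    - [1,0.001,-0.001,0.074,0,0.003,0]

```text
t: 26.58
tool_pos: [0.6523, -0.1445, 0.06]
orientation: [-3.14, -0.001, 0.001]
force: [-0.0, 0.2, 0.2]
opening: 0.0338
```

```bash
python3 -c "
from h import *
E,s=toolE()
c=robot.read_camera('wrist'); cv2.imwrite('pics/w8.png',c['image'][:,:,::-1])
c=robot.read_camera('side'); cv2.imwrite('pics/s8.png',cv2.resize(c['image'][170:290,310:470,::-1],None,fx=4,fy=4,interpolation=2))
go((.6526,-.1447,.0373,-90))"
```

```text
t 26.68 pos [ 0.6532 -0.1447  0.0614] jaw -90.0 q [-0.3   0.44  1.44  0.    1.26  1.27] open 0.0338 F [0.2 0.6 0.2]
-> (0.6526, -0.1447, 0.0373, -90) shift [-0.0007 -0.      0.0241] turn [-0.001 -0.002  0.   ] dist 0.024 rotdeg 0.1
```

View pics/w8.png

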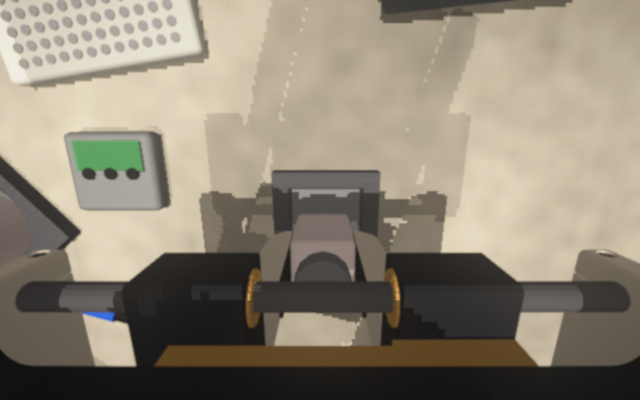

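View pics/s8.png

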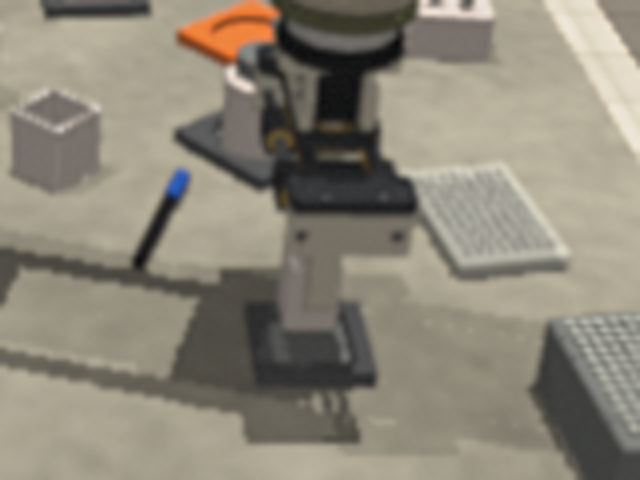

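The bottle is aligned over the small square recess and centred. I'll lower it and release.

Request:
jog_arm:
  steps:
    - [1,-0.001,0,0.008,0,0,0]
    - [1,-0.001,0,0.016,0,0,0]
    - [1,-0.001,0,0.022,0,0,0]
    - [1,-0.001,0,0.024,0,0,0]
    - [1,-0.001,0,0.024,0,0,0]

```text
t: 27.3
tool_pos: [0.6521, -0.1447, 0.0373]
orientation: [-3.141, -0.001, -0.002]
force: [-1.1, 0.8, 1.5]
opening: 0.0339
```

Request:
jog_arm:
  steps:
    - [0,0,0,0,0,0,0]
    - [0,0,0,0,0,0,0]
    - [0,0,0,0,0,0,0]
    - [0,0,0,0,0,0,0]
    - [0,0,0,0,0,0,0]

```text
t: 27.92
tool_pos: [0.6521, -0.1447, 0.0373]
orientation: [-3.141, -0.001, -0.002]
force: [0.7, 0.4, 0.6]
opening: 0.0796
```

Request:
jog_arm:
  steps:
    - [0,0,0,-0.03,0,0,0]
    - [0,0,0,-0.09,0,0,0]
    - [0,0,0,-0.14,0,0,0]
    - [0,0,0,-0.17,0,0,0]
    - [0,0,0,-0.17,0,0,0]

```text
t: 28.55
tool_pos: [0.6539, -0.1454, 0.2115]
orientation: [3.14, 0.001, 0.012]
force: [-0.4, 0.2, -0.9]
opening: 0.0928
```

```bash
python3 -c "
from h import *
go((.42,-.05,.25,-60))"
```

```text
t 28.55 pos [ 0.6539 -0.1454  0.2115] jaw -90.0 q [-0.3   0.32  1.31  0.    1.51  1.27] open 0.0928 F [-0.4  0.2 -0.9]
-> (0.42, -0.05, 0.25, -60) shift [-0.2336 -0.0954 -0.0404] turn [ 0.003 -0.007 -0.523] dist 0.256 rotdeg 30.0
```

Request:
jog_arm:
  steps:
    - [0,-0.23,-0.095,-0.05,0,0,0]
    - [0,-0.23,-0.095,-0.05,0,0,0]
    - [0,-0.23,-0.095,-0.05,0,0,0]
    - [0,-0.23,-0.095,-0.05,0,0,0]
    - [0,-0.23,-0.095,-0.05,0,0,0]

```text
t: 29.18
tool_pos: [0.421, -0.0492, 0.2595]
orientation: [3.14, 0.002, 0.014]
force: [1.6, -1.3, 0.1]
opening: 0.0931
```

```bash
python3 -c "
from h import *
c=robot.read_camera('side'); cv2.imwrite('pics/s9.png',cv2.resize(c['image'][130:380,230:480,::-1],None,fx=2.4,fy=2.4,interpolation=2))
c=robot.read_camera('top'); cv2.imwrite('pics/t9.png',cv2.resize(c['image'][110:280,170:510,::-1],None,fx=2.3,fy=2.3,interpolation=2))
"
```

```text
(no output)
```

View pics/s9.png

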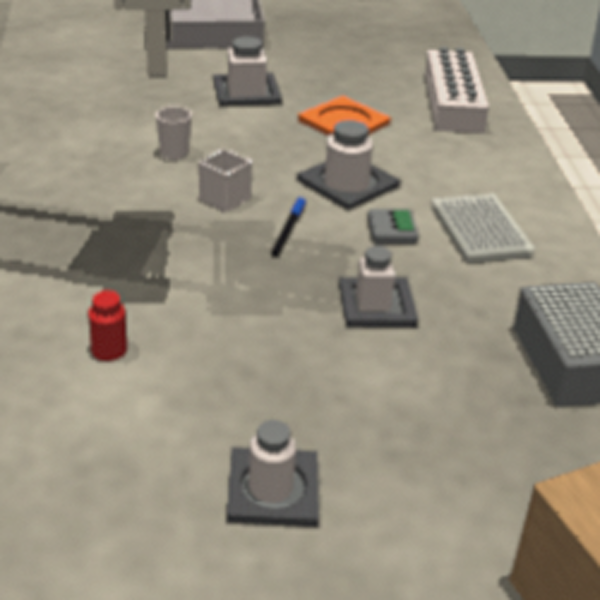

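View pics/t9.png

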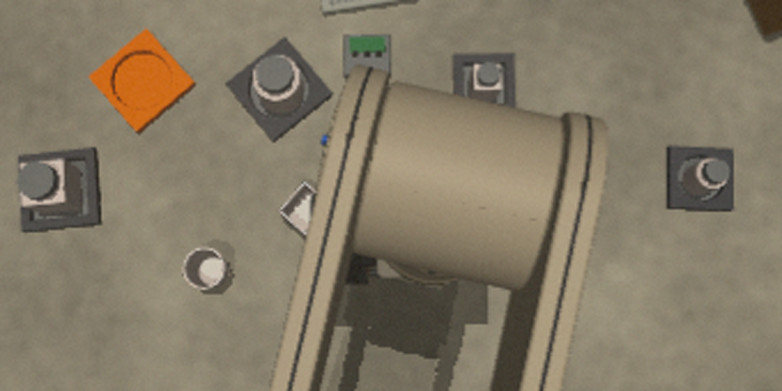

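```bash
python3 -c "
from h import *
c=robot.read_camera('top')
for n,u,v,z in [('BS',38,181,.085),('BR',278,73,.085),('SS',488,76,.069),('SR',713,173,.069)]:
  print(n,ray(c,c['extrinsics'],(170+u/2.3,110+v/2.3),z).round(4))
s=robot.read_state();print(s['t'],abs(s['dq']).max())
"
```

```text
BS [0.5196 0.3822 0.085 ]
BR [0.646  0.1044 0.085 ]
SS [ 0.644 -0.143  0.069]
SR [ 0.525  -0.3963  0.069 ]
29.325 0.04301478282835943
```

Some caps read 5–8 mm off the recess centres, so I'll look closer before handing in.

```bash
python3 -c "
from h import *
c=robot.read_camera('top'); im=c['image'][:,:,::-1].copy()
def P(p):
  E=np.linalg.inv(c['extrinsics']); return cv2.projectPoints(np.array([p]),cv2.Rodrigues(E[:3,:3])[0],E[:3,3],c['mtx'],c['D'])[0][0,0]
T=[]
for x,y,h in [(.649,.112,.085),(.53,-.4016,.069),(.523,.385,.085),(.6526,-.1447,.069)]:
  p=P((x,y,h)); u,v=int(p[0])-24,int(p[1])-18
  cr=cv2.resize(im[v:v+44,u:u+48],None,fx=8,fy=8,interpolation=2)
  cv2.drawMarker(cr,(int((p[0]-u+.5)*8),int((p[1]-v+.5)*8)),(0,0,255),0,14)
  T.append(cv2.resize(cr,(384,290)))
cv2.imwrite('pics/t10.png',np.vstack([np.hstack(T[:2]),np.hstack(T[2:])]))
"
```

```text
(no output)
```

View pics/t10.png

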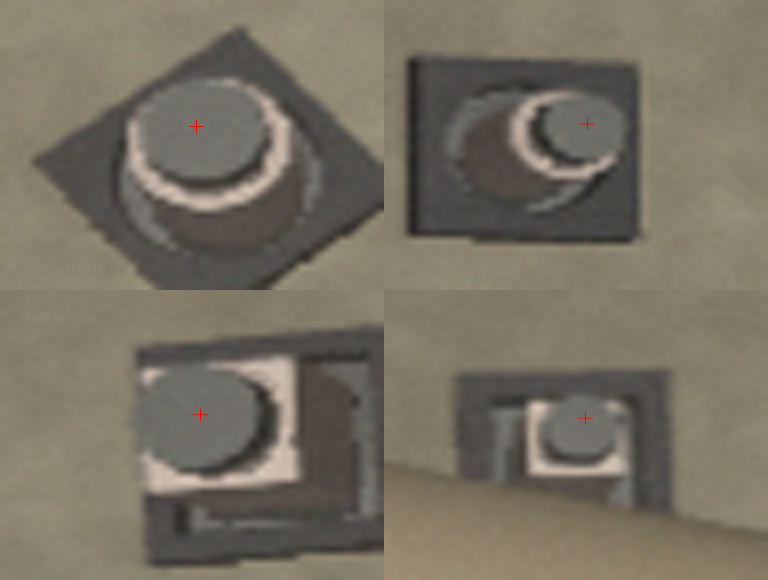

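The enlarged crops settle it. All four caps lie within about 2–3 mm of where an upright, fully seated bottle's cap should project, so my earlier rough pixel readings caused the difference. I'm handing in.

```bash
python3 -c "
from h import *
print(robot.close_job())"
```

```text
the job is handed in; nothing more can be done
None
```

All four capped bottles are standing upright in their matching dark holders, and the job is handed in at about 29 s. I placed them in the order listed: big round, small round, big square, small square.

- **Placement:** the last side view and enlarged top crops show each bottle upright in its recess. Each cap is within about 2–3 mm of where a seated, centred bottle's cap should appear. At release, each gripper height was within 0.2 mm of the height for sitting on the recess floor.
- **Left alone:** the cup, the tub, the red bottle and the orange block look unmoved. I checked this by eye only.
- **Forces:** wrist forces stayed at a few newtons in every reading.
- **Check that disagreed:** my first rough pixel readings in the final top view put some caps 5–8 mm off centre. The enlarged crops, with the expected positions marked, showed those readings were too coarse. The arm hid the near edge of the small square holder in that top view, but the side view shows that bottle seated.

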